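# Fish the slide magazine out of the storage bay

### The arm

A 6-joint arm with a two-finger parallel gripper is mounted at the origin on a cart in front of the work surface, level with it; the furniture and walls round the work are solid. World frame = base frame: x ahead of the robot, y to its left, z up, the work surface at z = 0. Lengths are in mm, angles in rad, forces in N, time in s.
With the tool pointing down it reaches from about 425 to 950 mm from the base axis. Payload 14.7 kg.
Tool frame: the origin (TCP) lies at the very end of the fingers, on their centre line; the grasp point (between the pads) lies 19 mm behind it (robot.tcp_to_grasp is the distance from the TCP to the grasp point, in mm); z points along the fingers, y is the line along which they close (so a half turn about z gives the same grasp; the last joint's range is limited). The gripper opens to 85 mm and grips with 20 to 120 N. Pads are 22 mm wide; open, the fingers measure 114 mm over their backs; the gripper's body (76 mm by 85 mm) begins 54 mm behind the grasp point. The pads swing forward as they close: fully open they stand 13 mm farther back than shut.
Start: joints at [-1.21, 0.48, 1.596, -0, 1.065, -0.047], TCP at [257.799, -596.684, 231.297] pointing down, gripper open.
Joint ranges: [-2.75, 2.75], [-0.82, 2.05], [0.23, 2.67], [-1.56, 4.7], [0.09, 2.69], [-2.92, 2.92]. Speed limits (rad/s): [1.89, 1.89, 2.39, 3.01, 3.01, 3.01].

### API

Orientations are given as a 3x3 rotation matrix whose columns are the frame's x, y, z axes.
In Python, from station import robot gives the robot as it stands.
- The arm moves only by the tool send_rows, never from a script. Its argument "series" is a list of rows, each a list of 3 entries, a list of its own where there are three numbers: the shift along the tool's x, y, z each as a share of 0.02 m, from -1 to 1, then the turn, a rotation vector about the tool's x, y, z each as a share of 2 pi rad, from -1 to 1, then the opening, from 0 (shut) to 1 (fully open). In form: [[[tx, ty, tz], [wx, wy, wz], fingers], ...]. A call has 1 to 10 rows; each row shifts and turns the commanded pose from where the row before left it, along the tool's axes as they then stand; what a row does not reach is not made up. A row lasts 1/8 s, in which the tool goes at most 62.5 mm and 10.7 degrees, less where a joint would pass 70% of its speed; a pose out of reach is approached as far as the arm can. A call with a number of a shift or a turn outside -1 to 1 is refused whole. A call with a gripper value outside its range is refused whole. The fingers move at their own pace and stop on an object; "newtons" is the grip in N (left out, the last holds). Time passes only in rows, so rows that do not move let the fingers close. It gives the time, the measured TCP pose, the force, the opening and the grip force at its end, in the units of the state.
- robot.sense(): the state, without advancing time (a new reading comes with each control period).
- robot.get_image(name): name is "scene" or "top"; returns a dict with "pixels" (400x640x3 uint8, red, green, blue), "camera_matrix" (3x3 intrinsics, pixels), "R" (3x3) and "t" (3): a world point X has camera coordinates R X + t. Camera axes: x right, y down, z forward; pixel columns grow to the right and rows downward; lengths in mm; the calibration is good to about 2 mm. A picture is of the moment at which its call begins. There is no depth.
- robot.hand_in(): hands the job in; it is judged then, once.
The state is a dict: "time_s": time; "joints": joint angles; "qvel": joint speeds; "joint_torque": joint torques, N m; "tool_pos": TCP position; "orientation": TCP orientation; "force": force on the tool from outside, world axes, zero at the start; "wrist_torque": the same for the moment, N m; "grip_width": finger opening in mm; "finger_force": force on a finger pad.
Only numpy, scipy, OpenCV 4.12 (cv2) and the standard library are available. Lean on these libraries where they do the work, as an engineer would, in place of code of your own. Each camera call takes 0.05 s, during which the arm holds its last target. There are 200 camera calls.

### The job

The slide magazine has been pushed deep into the narrow steel bay, where no hand fits, and the hooked picker lies with its handle under the low riser. Draw the picker right out from there by its bare shaft and stand it on the desk, let go and take it again by its upright grip, then hook the magazine's bail with it and draw the magazine out until it stands flat just in front of the bay, wholly clear of the mouth. Touch the magazine with the picker only, finally stand the picker on the desk clear of the bay and the magazine, and leave the other things where they are.

Things in the scene. Friction and masses are not known exactly. Their poses are not given: they have to be found in the camera images.
- picker: Hooked picker, rigid, 219 mm long, 76 high, 0.2 kg, heavy end is the handle. Origin under the middle of its black foot block 70 x 44 x 18 mm (x, y, z), on which it stands by itself; +x along the shaft to the hook. On the foot an upright grip plate 44 (x) x 14 (y) mm, z 18 to 76. Shaft 12 x 12 mm, axis at z = 40, x 18 to 184. Steel hook blade 8 (x) x 18 (y) mm at x = 180, from the shaft down to z = 2.
- picker_grip (a point): Point in the upright grip plate of the picker, 58 mm above its underside, where the fingers take it from above across its 14 mm thickness.
- picker_shaft (a point): Point on the axis of the picker's bare aluminium shaft, 135 mm ahead of the grip plate's middle, 40 mm above the underside; at the start (handle under the riser) about 85 mm out in front of the riser's edge. The 12 mm shaft can be taken here from above.
- picker_hook (a point): Middle of the lower end of the picker's hook blade (picker frame x = 180, z = 2 mm).
- magazine: White slide magazine on the desk inside the bay, about 0.3 kg. Body 80 (x) x 50 (y) x 40 mm high, origin under its middle, -x towards the bay's mouth. A steel bail sticks out 32 mm from the -x face: two side arms 44 mm apart and a cross bar, 8 mm thick, axis at x = -68 mm, z = 22 mm. Between bar and body a gap of 20 (x) x 36 (y) mm, open above and below, takes the hook blade.
- magazine_bar (a point): Middle of the cross bar of the magazine's bail. The hook blade goes down about 14 mm beyond it (magazine +x); the blade is behind the bar when its lower end is below 16 mm over the desk.
- bay: Fixed grey steel bay, a narrow tunnel: 200 mm deep, inside 74 mm wide, 96 high; outside 82 wide (foot flanges to 106), 100 high; back closed, no floor (the magazine stands on the desk), a 30 mm wide viewing slot along the middle of the roof. Origin on the desk in the middle of the open mouth; +x goes into the bay, -x straight out in front.
- riser: Fixed low riser shelf: white board 140 x 200 x 12 mm, top 107 mm and underside 95 mm above the desk, on two dark side panels 166 mm apart. Origin on the desk under the middle of its front edge; +x points out in front (the way the picker sticks out), the board reaches 140 mm to -x.
- petri: Petri dish 94 mm across, 14 mm high, lying on the riser about 85 mm behind its front edge. Bystander; origin under its middle.
- timer: Bench timer 62 x 66 x 20 mm lying beside the bay, on the far side from the robot. Bystander; origin under its middle.
- beaker: Clear beaker 69 mm across, 86 mm high, at the back of the desk. Bystander; origin under its middle.
- film_box: Carton 52 x 125 x 52 mm beyond the bay. Bystander; origin under its middle.

How it is judged (in metres and radians):
On the way, in this order (a step that is already met when the one before it is completed fails the run):
1. the picker stands on the desk, drawn out until its whole handle foot is in front of the riser, and is let go (linear speed of picker below 0.03 m/s and angle between picker's own z axis and vertical below 0.1 rad and height (world z) of picker below 0.008 m and contact force between each of the fingers, the arm and picker below 0.1 N and x of picker in the frame of riser above 0.038 m), for 0.2 s.
2. with the picker held by its upright grip, the magazine is drawn at least 40 mm from where it was (distance between the grasp point and picker_grip below 0.035 m and contact force between the fingers and picker above 1 N and distance of magazine from where it was at the start of the episode above 0.04 m), for 0.1 s.
At the end, for the whole second after the job is handed in: The magazine stands flat and still in front of the bay, body 10 mm or more clear of the mouth, middle within 190 mm of the mouth and 80 mm of the bay's centre line; the picker, let go, stands on its foot on the desk (0.1 rad, 8 mm), hook outside the bay, touching neither bay nor magazine (linear speed of picker below 0.03 m/s and angle between each of picker, magazine's own z axis and vertical below 0.1 rad and height (world z) of picker below 0.008 m and contact force between each of the fingers, the arm and picker below 0.1 N and x of magazine in the frame of bay between -0.19 and -0.05 m and y of magazine in the frame of bay between -0.08 and 0.08 m and height (world z) of magazine below 0.006 m and linear speed of magazine below 0.02 m/s and contact force between picker and magazine below 0.05 N and contact force between picker and bay below 0.05 N and (x of picker_hook in the frame of bay below 0 m or y of picker_hook in the frame of bay above 0.05 m or y of picker_hook in the frame of bay below -0.05 m)).
It fails at once if the robot itself touches the magazine (contact force between any of the fingers, the arm and magazine above 0.5 N).
It fails at once if the magazine is tipped over (angle between magazine's own z axis and vertical above 0.5 rad).
It fails at once if a bystander is moved by more than 20 mm (distance of any of petri, timer, beaker, film_box from where it was at the start of the episode above 0.02 m).
It also fails if it takes over 54 s, if anything falls off the work surface, if the arm or the gripper's body presses on something with over 40 N, if the wrist force passes 120 N, or if a joint passes its speed limit or range.

## Working session

There is one attempt and no reset: what is moved stays moved. The work goes in short steps, Python scripts to look and compute and a tool call to move; the robot and the scene stay as the last step left them, time stands still between calls to the robot, and variables do not carry over. Pictures are saved under pics/ and viewed, at most 10 in all, crops included, and the job is handed in when it is done.

Besides the shell and the picture viewer there is one more tool, called as name(argument=value, ...) on one line, values as JSON. send_rows: Moves the arm, as the interface text tells. Shift numbers are shares of 0.02 m and turn numbers shares of 2 pi rad, none past 1 either way. Its arguments: {"type":"object","properties":{"series":{"type":"array"},"newtons":{"type":"number"}},"required":["series"]}

```bash
mkdir -p pics; ls
python3 - <<'E'
from station import robot
import cv2,numpy as np,pickle
d={}
for n in("scene","top"):
    i=robot.get_image(n);d[n]=i
    cv2.imwrite(f"pics/{n}0.png",np.asarray(i["pixels"])[:,:,::-1])
    print(n,np.round(i["camera_matrix"],1).tolist(),np.round(i["R"],3).tolist(),np.round(i["t"],1).tolist())
pickle.dump(d,open("d0.pkl","wb"))
s=robot.sense();print(s["tool_pos"],np.round(s["orientation"],3).tolist(),s["grip_width"],s["time_s"])
E
```

```text
pics
scene [[408.5, 0.0, 318.6], [0.0, 408.5, 200.0], [0.0, 0.0, 1.0]] [[0.869, -0.495, 0.003], [-0.266, -0.473, -0.84], [0.418, 0.729, -0.543]] [-660.1, 147.0, 1217.7]
top [[470.3, 0.0, 323.8], [0.0, 470.3, 203.0], [0.0, 0.0, 1.0]] [[-0.012, -1.0, 0.016], [-0.992, 0.01, -0.122], [0.122, -0.017, -0.992]] [-220.1, 652.3, 1511.7]
[ 257.68485092 -596.34252682  230.7298651 ] [[0.918, 0.397, -0.0], [0.397, -0.918, 0.001], [0.0, -0.001, -1.0]] 85.5374282838337 0.1
```

View pics/scene0.png

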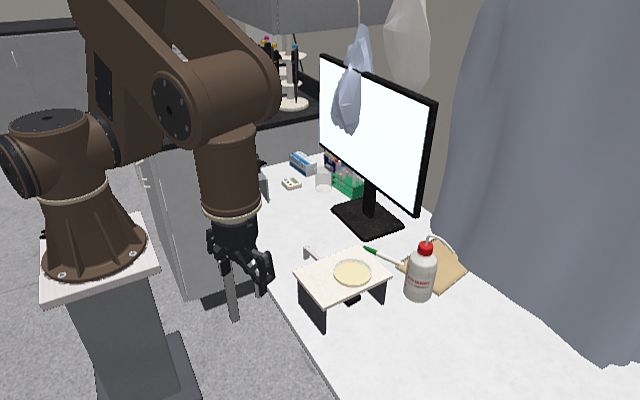

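View pics/top0.png

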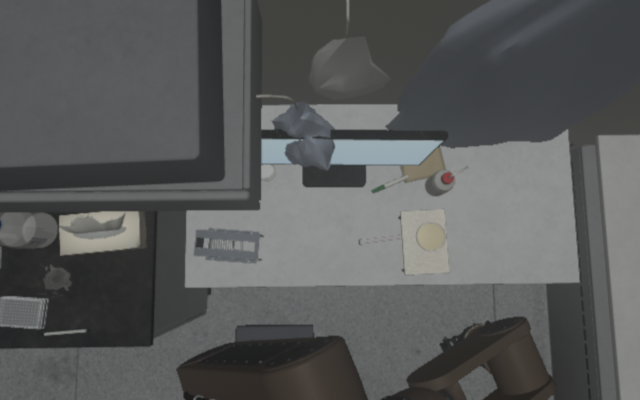

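Run:
```python
import cv2,numpy as np,pickle
d=pickle.load(open("d0.pkl","rb"))
t=np.asarray(d["top"]["pixels"])[:,:,::-1]
a=cv2.resize(t[215:275,185:285],None,fx=8,fy=8,interpolation=cv2.INTER_NEAREST)[:300*2]
b=cv2.resize(t[200:285,345:455],None,fx=7,fy=7,interpolation=cv2.INTER_NEAREST)
a=a[:, :770]
cv2.imwrite("pics/ca.png",a);cv2.imwrite("pics/cb.png",b)
```

```text
(no output)
```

View pics/ca.png

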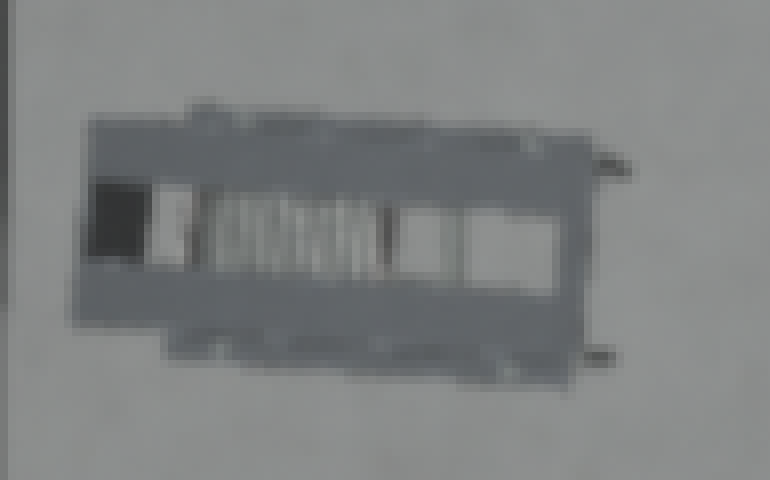

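View pics/cb.png

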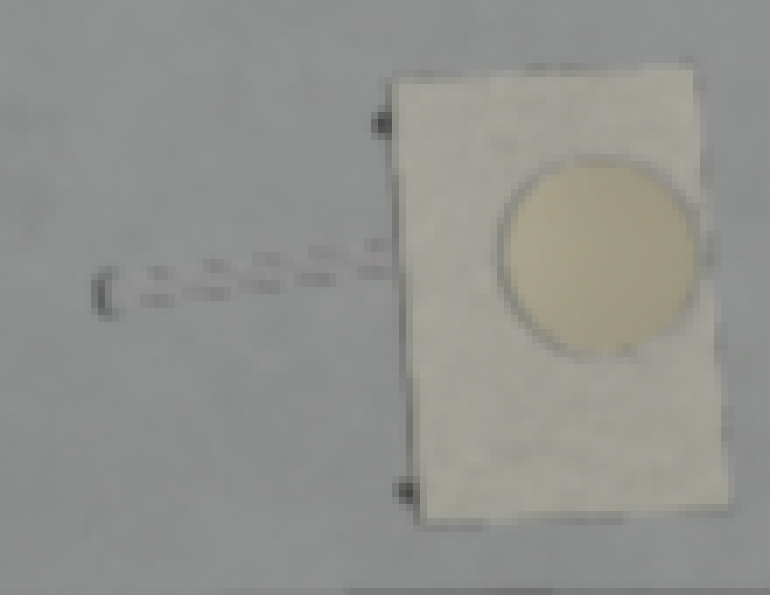

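```bash
cat > h.py <<'E'
import numpy as np,cv2,pickle
from station import robot
def load(n):
    return pickle.load(open(n,"rb"))
def snap(fn):
    d={n:robot.get_image(n) for n in("scene","top")};pickle.dump(d,open(fn,"wb"));return d
def ray(c,uv,z):
    K,R,t=(np.asarray(c[k],float) for k in("camera_matrix","R","t"))
    C=-R.T@t;v=R.T@np.linalg.solve(K,[uv[0],uv[1],1.]);return C+v*(z-C[2])/v[2]
def proj(c,X):
    K,R,t=(np.asarray(c[k],float) for k in("camera_matrix","R","t"))
    p=K@(R@np.asarray(X,float)+t);return p[:2]/p[2]
E
python3 - <<'E'
from h import *
c=load("d0.pkl")["top"]
A=lambda x,y:((x+.0)/8+185-.5,y/8+215-.5)
B=lambda x,y:(x/7+345-.5,y/7+200-.5)
for n,f,x,y,z in [("slot front mid",A,557,252,98),("slot back mid",A,90,221,98),("roof front L",A,592,138,100),("roof front Rlow",A,580,385,100),("roof back far",A,90,120,100),("roof back near",A,75,325,100),("mag back",A,190,230,40),("mag front",A,393,242,40),("bar",A,462,250,24),("foot1",A,630,170,0),("foot2",A,615,357,0),
 ("hook tip end",B,97,293,40),("hook c",B,105,293,40),("shaft1",B,160,287,40),("shaft2",B,375,259,40),("board FL",B,392,80,107),("board FN",B,422,522,107),("board BL",B,694,68,107),("board BN",B,732,508,107),("petri",B,600,255,121)]:
    print(n,np.round(ray(c,f(x,y),z),1))
R,t=np.array(c["R"]),np.array(c["t"]);print(-R.T@t)
E
```

```text
slot front mid [509.   -6.1  98. ]
slot back mid [523.3 176.7  98. ]
roof front L [553.5 -19.8 100. ]
roof front Rlow [457.1 -15.6 100. ]
roof back far [562.9 177.  100. ]
roof back near [482.8 181.2 100. ]
mag back [521.7 150.8  40. ]
mag front [515.8  68.3  40. ]
bar [512.8  42.7  24. ]
foot1 [546.2 -23.6   0. ]
foot2 [468.4 -17.6   0. ]
hook tip end [ 522.1 -339.3   40. ]
hook c [ 522. -343.   40.]
shaft1 [ 524.5 -368.9   40. ]
shaft2 [ 536.4 -470.3   40. ]
board FL [ 613.8 -468.9  107. ]
board FN [ 416.  -475.8  107. ]
board BL [ 617.8 -606.2  107. ]
board BN [ 420.4 -614.6  107. ]
petri [ 533.  -556.7  121. ]
[ 459.82154281 -201.1604725  1583.46903219]
```

send_rows(series=[[[0,0,0],[0,0,-0.029],1],[[0,0,0],[0,0,-0.029],1],[[0,0,0],[0,0,-0.029],1],[[0,0,0],[0,0,-0.029],1],[[0,0,0],[0,0,-0.029],1],[[0,0,0],[0,0,-0.029],1],[[0,0,0],[0,0,-0.029],1],[[0.59,0.97,0],[0,0,0],1],[[0.59,0.97,0],[0,0,0],1],[[0.59,0.97,0],[0,0,0],1]])

```text
time_s: 1.35
tool_pos: [313.2, -553.6, 231.2]
orientation: [[-0.111, 0.994, 0.0], [0.994, 0.111, 0.0], [0.0, 0.0, -1.0]]
force: [-0.4, 0.1, 0.7]
grip_width: 85.4
finger_force: 0.0
```

send_rows(series=[[[0.59,0.97,0],[0,0,0],1],[[0.59,0.97,0],[0,0,0],1],[[0.59,0.97,0],[0,0,0],1],[[0.59,0.97,0],[0,0,0],1],[[0.59,0.97,0],[0,0,0],1],[[0.59,0.97,0],[0,0,0],1],[[0.59,0.97,0],[0,0,0],1],[[0.59,0.97,0],[0,0,0],1],[[0.59,0.97,0],[0,0,0],1],[[0.59,0.97,0],[0,0,0],1]])

```text
time_s: 2.6
tool_pos: [492.4, -415.0, 231.3]
orientation: [[-0.112, 0.994, 0.0], [0.994, 0.112, -0.0], [-0.0, 0.0, -1.0]]
force: [-0.4, -0.5, 0.3]
grip_width: 85.4
finger_force: 0.0
```

Run:
```python
from h import *
d=snap("d1.pkl")
s=robot.sense();print(s["time_s"],s["tool_pos"],np.round(s["orientation"],3).tolist(),s["grip_width"],s["joints"])
i=np.asarray(d["scene"]["pixels"])[:,:,::-1]
cv2.imwrite("pics/s1.png",i)
print(proj(d["scene"],(510,-17,50)),proj(d["scene"],(522,-343,20)))
```

```text
2.7 [ 493.21782753 -414.27531928  231.26440112] [[-0.114, 0.993, 0.0], [0.993, 0.114, 0.0], [0.0, 0.0, -1.0]] 85.44230671295902 [-7.45953337e-01  4.71861018e-01  1.61085124e+00  5.32049613e-04
  1.05872237e+00 -8.60396557e-01]
[257.39818018 193.29261452] [305.87178002 253.33562675]
```

View pics/s1.png

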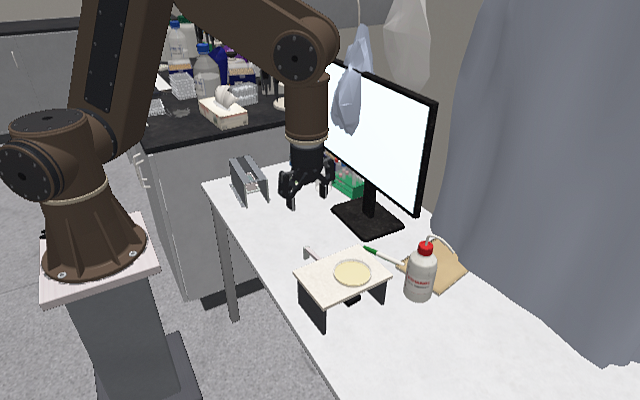

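send_rows(series=[[[0.56,0.92,0.9],[0,0,0],1],[[0.56,0.92,0.9],[0,0,0],1],[[0,0,1],[0,0,0],1],[[0,0,1],[0,0,0],1],[[0,0,1],[0,0,0],1],[[0,0,1],[0,0,0],1],[[0,0,1],[0,0,0],1],[[0,0,1],[0,0,0],1],[[0,0,1],[0,0,0],1],[[0,0,0],[0,0,0],1]])

```text
time_s: 3.95
tool_pos: [524.4, -388.8, 53.4]
orientation: [[-0.112, 0.994, -0.002], [0.994, 0.112, 0.002], [0.002, -0.002, -1.0]]
force: [0.1, -0.0, -1.0]
grip_width: 85.4
finger_force: 0.0
```

Run:
```python
from h import *
d=snap("d2.pkl")
t=np.asarray(d["top"]["pixels"])[200:285,345:455,::-1]
t=cv2.resize(t,None,fx=5,fy=5,interpolation=cv2.INTER_NEAREST)
s=np.asarray(d["scene"]["pixels"])[:,:,::-1]
b=np.asarray(load("d1.pkl")["scene"]["pixels"])[145:215,215:285,::-1]
b=cv2.resize(b,None,fx=6,fy=6,interpolation=cv2.INTER_NEAREST)
g=cv2.resize(s[190:275,255:345],None,fx=4,fy=4,interpolation=cv2.INTER_NEAREST)
o=np.zeros((500,800,3),np.uint8);o[:420,:420]=b;o[:340,425:785]=g
cv2.imwrite("pics/c2.png",o)
```

```text
(no output)
```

View pics/c2.png

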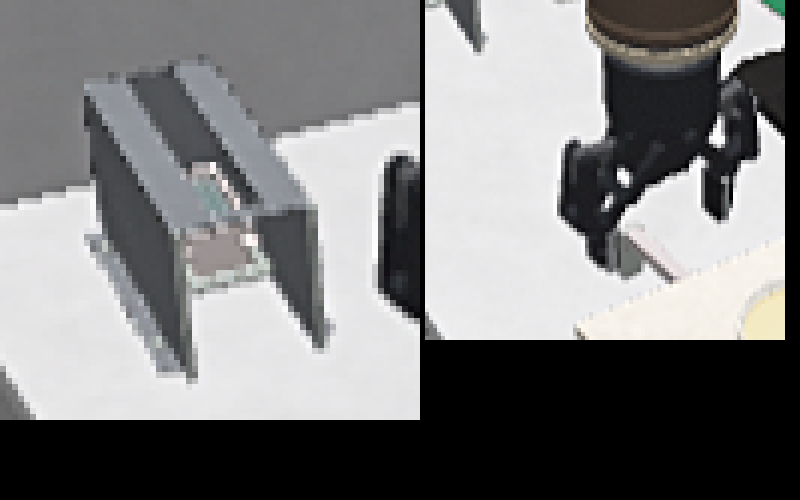

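send_rows(series=[[[0,0.1,0.8],[0,0,0],1],[[0,0,0.75],[0,0,0],1],[[0,0,0],[0,0,0],1],[[0,0,0],[0,0,0],0.3],[[0,0,0],[0,0,0],0],[[0,0,0],[0,0,0],0],[[0,0,0],[0,0,0],0],[[0,0,0],[0,0,0],0],[[0,0,0],[0,0,0],0],[[0,0,0],[0,0,0],0]], newtons=50)

```text
time_s: 5.3
tool_pos: [527.3, -389.4, 24.3]
orientation: [[-0.112, 0.994, 0.0], [0.994, 0.112, -0.0], [-0.0, 0.0, -1.0]]
force: [1.0, 1.1, 1.9]
grip_width: 10.6
finger_force: 53.1
```

send_rows(series=[[[0,0,-0.15],[0,0,0],0],[[0.3,0,-0.1],[0,0,0],0],[[0.7,0,0],[0,0,0],0],[[1,0,0],[0,0,0],0],[[1,0,0],[0,0,0],0],[[1,0,0],[0,0,0],0],[[1,0,0],[0,0,0],0],[[1,0,0],[0,0,0],0],[[1,0,0],[0,0,0],0],[[0,0,0],[0,0,0],0]])

```text
time_s: 6.55
tool_pos: [511.2, -248.5, 29.3]
orientation: [[-0.114, 0.994, -0.001], [0.994, 0.114, 0.0], [0.001, -0.001, -1.0]]
force: [0.1, -0.5, -2.3]
grip_width: 10.5
finger_force: 52.6
```

Run:
```python
from h import *
d=snap("d3.pkl")
s=np.asarray(d["scene"]["pixels"])[170:320,220:420,::-1]
cv2.imwrite("pics/c3.png",cv2.resize(s,None,fx=4,fy=4,interpolation=cv2.INTER_NEAREST))
s=robot.sense();print(s["tool_pos"],s["force"],s["wrist_torque"])
```

```text
[ 511.8822555  -250.21191143   29.42623683] [ 0.58756618 -0.55211724 -1.81091081] [ 0.22306515  0.03855896 -0.03799961]
```

View pics/c3.png

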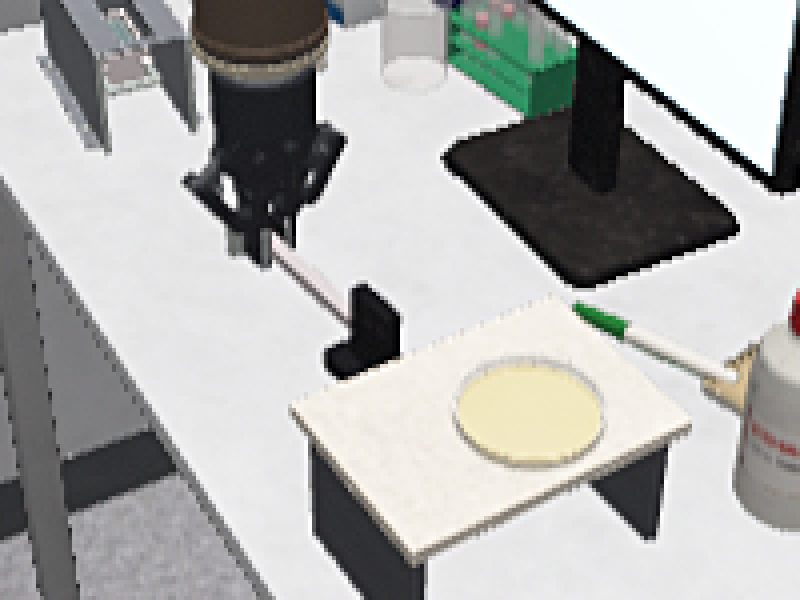

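send_rows(series=[[[0,0,0.13],[0,0,0],0],[[0,0,0.12],[0,0,0],0],[[0,0,0],[0,0,0],0],[[0,0,0],[0,0,0],0.25],[[0,0,0],[0,0,0],0.5],[[0,0,0],[0,0,0],1],[[0,0,0],[0,0,0],1],[[0,0,0],[0,0,0],1]])

```text
time_s: 7.65
tool_pos: [511.5, -250.2, 24.3]
orientation: [[-0.112, 0.994, 0.0], [0.994, 0.112, 0.0], [0.0, 0.0, -1.0]]
force: [-0.4, -0.2, -0.2]
grip_width: 85.2
finger_force: 0.0
```

send_rows(series=[[[0,0,-0.8],[0,0,0],1],[[0,0,-1],[0,0,0],1],[[0,0,-1],[0,0,0],1],[[0,0,-1],[0,0,0],1],[[0,0,-1],[0,0,0],1],[[0,-1,-1],[0,0,0],1],[[0,-1,0],[0,0,0],1],[[0,-1,0],[0,0,0],1],[[0,-1,0],[0,0,0],1],[[0,0,0],[0,0,0],1]])

```text
time_s: 8.9
tool_pos: [430.1, -259.1, 139.9]
orientation: [[-0.111, 0.994, -0.001], [0.994, 0.111, 0.001], [0.001, -0.001, -1.0]]
force: [0.8, -0.1, -0.6]
grip_width: 85.3
finger_force: 0.0
```

Run:
```python
from h import *
d=snap("d4.pkl")
g=np.asarray(d["top"]["pixels"])
t=g[195:275,300:420,::-1]
t=cv2.resize(t,None,fx=5,fy=5,interpolation=cv2.INTER_NEAREST)
cv2.imwrite("pics/c4.png",t)
# black handle mask in top
m=(g.max(2)<60).astype(np.uint8)
n,l,s,c=cv2.connectedComponentsWithStats(m)
for i in range(1,n):
    if 8<s[i,4]<2000 and 300<c[i,0]<420 and 190<c[i,1]<280: print(s[i],c[i],ray(d["top"],c[i],18),ray(d["top"],c[i],76))
s=robot.sense();print(s["tool_pos"],s["time_s"])
```

```text
[368 237  13   7  34] [374.41176471 240.94117647] [ 523.68526707 -394.7295241    18.        ] [ 521.31914169 -387.55786835   76.        ]
[ 431.98387178 -259.45721267  140.17542731] 9.0
```

View pics/c4.png

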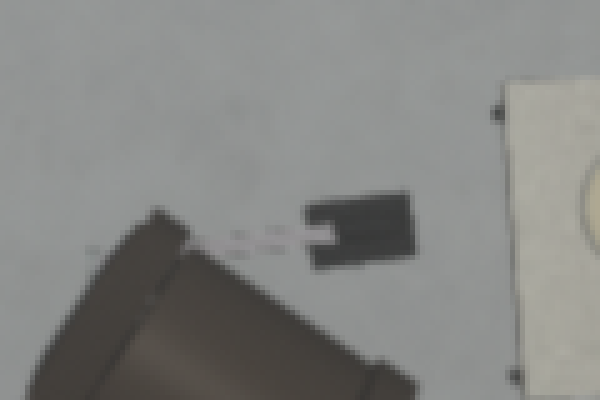

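send_rows(series=[[[-0.96,0.57,0],[0,0,0],1],[[-0.96,0.57,0],[0,0,0],1],[[-0.96,0.57,0],[0,0,0],1],[[-0.96,0.57,0],[0,0,0],1],[[-0.96,0.57,0],[0,0,0],1],[[-0.96,0.57,0],[0,0,0],1],[[-0.96,0.57,0],[0,0,0],1],[[0,0,0.5],[0,0,0],1],[[0,0,0.5],[0,0,0],1],[[0,0,0],[0,0,0],1]])

```text
time_s: 10.25
tool_pos: [525.4, -382.6, 118.9]
orientation: [[-0.113, 0.994, -0.002], [0.994, 0.113, 0.002], [0.002, -0.002, -1.0]]
force: [0.8, -0.4, 0.9]
grip_width: 85.4
finger_force: 0.0
```

Run:
```python
from h import *
d=snap("d5.pkl")
g=np.asarray(d["top"]["pixels"])
t=cv2.resize(g[195:275,290:420,::-1],None,fx=4,fy=4,interpolation=cv2.INTER_NEAREST)
b=cv2.resize(np.asarray(d["scene"]["pixels"])[150:290,225:345,::-1],None,fx=4,fy=4,interpolation=cv2.INTER_NEAREST)
cv2.imwrite("pics/c5.png",b)
```

```text
(no output)
```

View pics/c5.png

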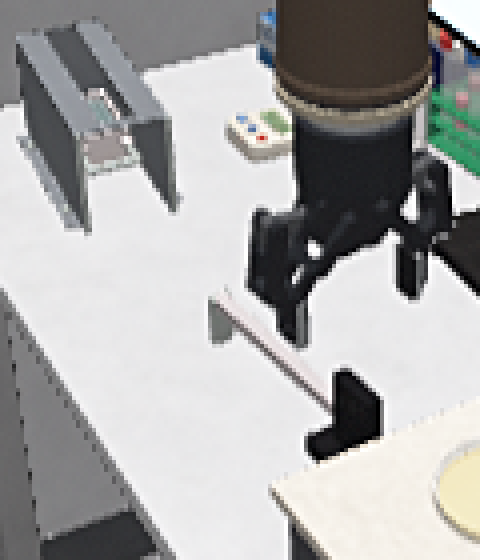

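send_rows(series=[[[0,0,1],[0,0,0],1],[[0,0,1],[0,0,0],1],[[0,0,1],[0,0,0],1],[[0,0,1],[0,0,0],1],[[0,0,0],[0,0,0],1],[[0,0,0],[0,0,0],0.3],[[0,0,0],[0,0,0],0],[[0,0,0],[0,0,0],0],[[0,0,0],[0,0,0],0],[[0,0,0],[0,0,0],0]], newtons=80)

```text
time_s: 11.6
tool_pos: [526.6, -384.0, 40.7]
orientation: [[-0.112, 0.994, 0.001], [0.994, 0.112, -0.0], [-0.0, 0.0, -1.0]]
force: [0.2, -0.3, 5.3]
grip_width: 13.0
finger_force: 77.9
```

Run:
```python
from h import *
d=load("d5.pkl");c=d["scene"]
F=lambda x,y:(x/4+225-.5,y/4+150-.5)
for n,x,y,z in [("wallL bottom",87,231,0),("wallR bottom",176,210,0),("barL",87,170,22),("barR",139,165,22),("bar mid",113,168,22),("roof FL",85,130,100),("roof FR",170,120,100),("hook bot",220,342,2),("shaft end top",220,292,46),("foot mid front bot",315,460,0)]:
    print(n,np.round(ray(c,F(x,y),z),1))
s=robot.sense();print(s["tool_pos"],s["grip_width"],s["force"],s["joints"])
# crop stats of bay area pixels for bail: print gray rows
g=np.asarray(c["pixels"])[186:195,244:264].astype(int)
for r in g: print(" ".join("%3d/%3d"%(p[0],p[2]) for p in r))
```

```text
wallL bottom [469.   -6.3   0. ]
wallR bottom [549.2 -13.5   0. ]
barL [494.3  53.3  22. ]
barR [537.8  38.6  22. ]
bar mid [515.7  45.2  22. ]
roof FL [476.1  -8.7 100. ]
roof FR [544.2 -28.  100. ]
hook bot [ 501.6 -206.3    2. ]
shaft end top [ 505.9 -202.2   46. ]
foot mid front bot [ 503.3 -361.4    0. ]
[ 526.61156253 -383.96847287   40.72976576] 12.983391035596371 [ 0.15350782 -0.32935102  5.31603109] [-6.76508443e-01  7.05178817e-01  1.73055690e+00 -2.75380562e-05
  7.05193404e-01 -7.89014583e-01]
116/117 146/141 206/196 164/156 158/151 159/152 159/151 158/151 158/150 159/149 158/149 137/130 141/135 205/204 117/121  66/ 72  71/ 75  75/ 78  74/ 80  75/ 81
116/117 156/151 195/185 157/149 158/150 158/150 159/151 159/151 159/150 160/150 159/150 157/148 123/120 200/201 194/196  97/101  69/ 73  73/ 77  73/ 79  73/ 79
119/120 137/136 143/138 148/140 158/150 160/151 158/150 159/149 157/147 158/148 155/147 159/149 128/121 148/146 213/214 185/185  81/ 85  71/ 74  73/ 79  74/ 79
120/120 125/126 198/198 159/150 157/148 157/147 155/146 154/144 153/143 147/139 164/158 177/172 218/216 193/195 200/201 208/209 101/103  70/ 74  73/ 79  74/ 80
121/121 112/113 222/223 170/164 153/141 157/147 162/151 207/206 207/207 207/212 189/186 177/177 211/215 186/191 157/157 173/173  88/ 90  68/ 73  74/ 78  73/ 79
112/113 102/102 194/194 215/219 209/208 203/204 178/173 207/208 197/200 191/199 146/147 158/159 144/144 152/153 185/186 221/222 132/133  66/ 70  71/ 74  73/ 79
104/106 105/106 161/159 204/211 196/199 176/181 154/154 152/152 132/132 187/187 187/189 216/215 217/217 227/227 242/242 247/247 229/230 108/109  66/ 71  72/ 76
 97/ 99 110/110 172/168 159/161 123/125 181/182 195/197 213/213 208/208 242/242 242/242 240/241 240/240 238/238 236/236 239/239 250/250 184/186  74/ 79  68/ 71
 83/ 86 111/111 180/179 218/219 207/207 241/241 240/241 239/240 237/238 236/236 235/235 234/235 235/235 234/234 234/234 235/235 241/241 241/241 135/140  69/ 73
```

Run:
```python
from h import *
d=load("d5.pkl");c=d["top"]
g=np.mean([np.asarray(load(f"d{k}.pkl")["top"]["pixels"]).astype(float) for k in(0,1,2,3,5)],0).mean(2)
# sample profile along bay axis (world line at z=30 below slot), 3 lateral offsets
u=np.array([.078,.997]);u/=np.linalg.norm(u);n=np.array([u[1],-u[0]]);m=np.array([508.,-17.])
for off in(-10,0,10):
    P=[]
    for s in range(0,204,3):
        q=m+u*s+n*off;P.append(proj(c,(q[0],q[1],26)))
    P=np.array(P,np.float32)
    v=cv2.remap(g.astype(np.float32),P[None,:,0],P[None,:,1],cv2.INTER_CUBIC)[0]
    print(off,[(3*i,int(x)) for i,x in enumerate(v)])
```

```text
-10 [(0, 135), (3, 132), (6, 121), (9, 107), (12, 98), (15, 97), (18, 106), (21, 122), (24, 133), (27, 133), (30, 133), (33, 132), (36, 130), (39, 130), (42, 131), (45, 132), (48, 133), (51, 133), (54, 131), (57, 121), (60, 113), (63, 125), (66, 133), (69, 142), (72, 144), (75, 143), (78, 142), (81, 142), (84, 136), (87, 123), (90, 121), (93, 138), (96, 141), (99, 134), (102, 150), (105, 132), (108, 132), (111, 131), (114, 132), (117, 144), (120, 143), (123, 130), (126, 134), (129, 125), (132, 128), (135, 137), (138, 130), (141, 135), (144, 125), (147, 123), (150, 128), (153, 128), (156, 133), (159, 134), (162, 112), (165, 99), (168, 87), (171, 109), (174, 148), (177, 152), (180, 146), (183, 146), (186, 137), (189, 102), (192, 61), (195, 57), (198, 58), (201, 58)]
0 [(0, 134), (3, 130), (6, 114), (9, 99), (12, 96), (15, 96), (18, 103), (21, 117), (24, 131), (27, 133), (30, 133), (33, 133), (36, 133), (39, 133), (42, 133), (45, 133), (48, 136), (51, 141), (54, 144), (57, 139), (60, 125), (63, 132), (66, 135), (69, 146), (72, 153), (75, 153), (78, 152), (81, 150), (84, 142), (87, 120),
[... 516 characters left out ...]
03), (21, 117), (24, 131), (27, 136), (30, 134), (33, 134), (36, 136), (39, 141), (42, 146), (45, 150), (48, 153), (51, 153), (54, 153), (57, 146), (60, 131), (63, 131), (66, 137), (69, 143), (72, 153), (75, 153), (78, 154), (81, 153), (84, 144), (87, 117), (90, 90), (93, 98), (96, 128), (99, 142), (102, 138), (105, 135), (108, 139), (111, 147), (114, 132), (117, 140), (120, 131), (123, 132), (126, 146), (129, 142), (132, 140), (135, 136), (138, 123), (141, 132), (144, 135), (147, 131), (150, 139), (153, 127), (156, 130), (159, 128), (162, 113), (165, 98), (168, 99), (171, 122), (174, 143), (177, 142), (180, 150), (183, 151), (186, 138), (189, 91), (192, 61), (195, 54), (198, 55), (201, 55)]
```

send_rows(series=[[[0,0,-0.85],[0,0,0],0],[[0,0,-0.85],[0,0,0.015],0],[[0,0,0],[0,0,0.015],0],[[0.9,-0.29,0],[0,0,0],0],[[0.9,-0.29,0],[0,0,0],0],[[0.9,-0.29,0],[0,0,0],0],[[0.9,-0.29,0],[0,0,0],0],[[0.9,-0.29,0],[0,0,0],0],[[0.9,-0.29,0],[0,0,0],0],[[0,0,0],[0,0,0],0]])

```text
time_s: 12.85
tool_pos: [499.4, -271.8, 74.3]
orientation: [[0.075, 0.997, -0.001], [0.997, -0.075, 0.0], [0.0, -0.001, -1.0]]
force: [-0.3, -0.6, -2.3]
grip_width: 12.8
finger_force: 78.3
```

send_rows(series=[[[0.9,-0.29,0],[0,0,0],0],[[0.9,-0.29,0],[0,0,0],0],[[0,0,0],[0,0,0],0],[[0,0,0],[0,0,0],0]])

```text
time_s: 13.35
tool_pos: [491.4, -236.7, 74.4]
orientation: [[0.075, 0.997, 0.0], [0.997, -0.075, -0.0], [-0.0, 0.0, -1.0]]
force: [-0.5, -1.2, -1.6]
grip_width: 13.1
finger_force: 78.3
```

Run:
```python
from h import *
s=robot.sense();d=snap("d6.pkl")
p=s["tool_pos"];o=np.array(s["orientation"]);print(p,o.round(4).tolist(),s["force"],s["grip_width"],s["time_s"])
X=o[:,0]
for n in("top","scene"):
    c=d[n];b=p+180*X; 
    print(n,"pred hook bottom/shaft end",proj(c,(b[0],b[1],p[2]+19-56)),proj(c,(p+184*X)[:2].tolist()+[p[2]+1-12]),proj(c,(p+184*X)[:2].tolist()+[p[2]+5]))
T=(513.8,59.8)-180*X[:2]-p[:2];print("to go in tool x,y",T@o[:2,0],T@o[:2,1])
g=np.asarray(d["top"]["pixels"]).astype(int)
print(g[232:250,262:300].mean(2).astype(int))
```

```text
[ 491.35636822 -236.68644514   74.41838676] [[0.0754, 0.9972, 0.0004], [0.9972, -0.0754, -0.0003], [-0.0003, 0.0004, -1.0]] [-0.490248   -1.19370844 -1.59881871] 13.137270224620607 13.35
top pred hook bottom/shaft end [272.23387446 247.66112216] [270.2364543  247.35391885] [269.74610522 247.20890833]
scene pred hook bottom/shaft end [260.92207515 202.41972893] [259.96079957 195.26571565] [259.59918213 191.15931475]
to go in tool x,y 117.33471029364705 0.013288463978355876
[[150 149 150 150 151 151 151 152 151 151 151 151 150 149 149 150 150 150
  151 150 150 150 149 149 148 147 149 150 150 150 149 149 149 150 150 151
  151 152]
 [148 150 150 150 149 150 151 151 151 151 151 151 150 149 150 150 150 150
  150 150 150 149 150 149 148 148 148 148 149 150 150 150 149 149 150 151
  151 152]
 [134 145 150 150 149 148 149 150 150 150 150 150 150 149 149 149 149 149
  150 150 150 150 150 149 149 148 149 149 149 149 151 151 150 149 149 150
  151 152]
 [104 126 144 150 150 149 149 149 149 149 149 150 150 150 150 149 149 149
  150 150 150 150 150 150 150 149 149 149 149 149 151 151 150 150 149 15
[... 1539 characters left out ...]
 147 149 150 151 150 150 150 150 150 151 148 133  99
   71  64]
 [151 152 151 151 150 150 150 151 150 151 147 139 135 143 147 147 147 144
  139 136 141 142 138 137 145 149 150 150 150 150 150 150 149 138 108  76
   65  63]
 [151 152 151 151 151 151 151 150 142 141 142 148 145 145 147 147 147 145
  139 137 144 146 141 140 146 151 153 153 149 147 147 146 141 117  84  66
   63  63]
 [152 152 152 151 151 152 151 150 138 138 141 147 150 150 150 150 150 150
  149 148 150 152 150 150 150 150 153 152 149 146 147 144 132  99  71  64
   63  63]
 [152 153 152 152 151 152 152 150 141 140 141 147 152 154 152 151 150 151
  151 149 148 148 148 147 148 148 149 149 148 148 147 143 117  83  66  63
   64  63]]
```

Run:
```python
from h import *
d=load("d6.pkl");g=np.asarray(d["top"]["pixels"]).astype(int).mean(2).astype(int)
print(g[242:256,266:296])
s=np.asarray(d["scene"]["pixels"]).astype(int).mean(2).astype(int)
print(s[185:206,250:275])
```

```text
[[151 152 152 153 153 153 152 152 152 152 152 151 150 151 151 150 149 149
  149 148 149 149 149 150 150 151 151 151 151 151]
 [151 151 152 152 152 152 152 152 152 152 151 151 151 150 150 149 149 148
  148 148 148 149 150 150 150 150 150 150 151 151]
 [151 150 150 151 152 153 152 151 151 151 151 151 150 150 149 148 148 148
  148 148 148 150 150 151 151 150 150 150 150 150]
 [150 150 150 151 151 155 151 140 140 147 150 150 150 149 148 146 147 147
  147 147 149 150 151 150 150 150 150 150 151 148]
 [150 150 150 151 150 151 147 139 135 143 147 147 147 144 139 136 141 142
  138 137 145 149 150 150 150 150 150 150 149 138]
 [151 151 151 150 142 141 142 148 145 145 147 147 147 145 139 137 144 146
  141 140 146 151 153 153 149 147 147 146 141 117]
 [151 152 151 150 138 138 141 147 150 150 150 150 150 150 149 148 150 152
  150 150 150 150 153 152 149 146 147 144 132  99]
 [151 152 152 150 141 140 141 147 152 154 152 151 150 151 151 149 148 148
  148 147 148 148 149 149 148 148 147 143 117  83]
 [151 151 151 150 145 139 134 130 140 150 151 143 139 143 145 139 135 136
  136 140 144 144 145 149 
[... 2156 characters left out ...]
06  92  70  54  53  50  70 207 118  26
   20  26  29  29  29  29  30]
 [226 227 228 231 245 108  62  89  90  69  53  57  55  45 116 248 210 111
   26  18  27  30  30  30  28]
 [227 227 227 229 239 214  78  48  44  44  40  52  63  63  96 237 240 213
   86  55  27  28  29  28  28]
 [229 228 228 228 233 251 121  26  26  40  31  34  66 105  38 238 232 241
  173  94  25  23  27  29  30]
 [228 229 229 229 230 240 213 108  25  29  27  26  41  96  58 201 229 228
  222 196  54  22  31  27  30]
 [229 228 229 229 229 232 244 220  58  11  25  29  23  36  49 104 241 229
  228 252  92  31  45  29  29]
 [229 230 230 230 230 230 235 250 155  33  15  25  27  26  26  37 188 237
  230 248 103  29  44  31  28]]
```

send_rows(series=[[[0.6,0.05,0],[0,0,0],0],[[0.8,0,0],[0,0,0],0],[[0.8,0,0],[0,0,0],0],[[0.8,0,0],[0,0,0],0],[[0.8,0,0],[0,0,0],0],[[0.8,0,0],[0,0,0],0],[[0.8,0,0],[0,0,0],0],[[0.45,0,0],[0,0,0],0],[[0,0,0],[0,0,0],0],[[0,0,0],[0,0,0],0]])

```text
time_s: 14.7
tool_pos: [501.0, -120.4, 74.3]
orientation: [[0.076, 0.997, 0.0], [0.997, -0.076, -0.0], [-0.0, 0.0, -1.0]]
force: [-0.4, 0.7, -1.6]
grip_width: 13.2
finger_force: 78.3
```

Run:
```python
from h import *
s=robot.sense();d=snap("d7.pkl")
p=s["tool_pos"];o=np.array(s["orientation"]);print(p,o.round(4).tolist(),s["force"],s["grip_width"],s["time_s"])
X=o[:,0]
T=(513.8,59.8)-180*X[:2]-p[:2];print("to go in tool x,y",T@o[:2,0],T@o[:2,1])
g=np.asarray(d["top"]["pixels"]).astype(int).mean(2).astype(int);h=np.asarray(load("d0.pkl")["top"]["pixels"]).astype(int).mean(2).astype(int)
print(g[239:254,230:262]);print(h[239:254,230:262])
c=d["top"];b=p+180*X
print(proj(c,(p+184*X)[:2].tolist()+[p[2]+5]),proj(c,b[:2].tolist()+[p[2]+5]))
```

```text
[ 501.03532469 -120.37680905   74.30247638] [[0.076, 0.9971, 0.0001], [0.9971, -0.076, -0.0001], [-0.0001, 0.0001, -1.0]] [-0.44227842  0.66163523 -1.61673367] 13.163973365487465 14.7
to go in tool x,y 0.6258457505324929 -0.96100383492038
[[112 110 111 109 108 109 107 106 106 106 106 104 104 104 104 104  97  79
   63  59  59  59  59  58  60  59  58  53  49  48  48  52]
 [127 117 110 103 109 115 117 118 118 113 107 105 105 108 111 110  92  70
   60  58  59  60  59  58  59  59  56  51  47  48  49  55]
 [135 126 104  89 108 127 134 136 137 133 123 118 113 125 131 122  90  65
   59  59  59  59  59  59  59  58  53  49  48  48  49  59]
 [136 137 107  86 107 132 137 137 142 144 134 130 122 136 142 119  82  61
   59  59  59  59  59  59  59  56  50  48  49  48  50  62]
 [138 144 111  84 106 130 128 119 122 135 130 129 119 125 125  96  68  60
   58  59  59  58  59  59  57  52  48  48  47  48  51  64]
 [138 145 110  83 110 135 138 129 125 137 140 140 132 120  98  73  60  59
   59  59  58  58  59  59  55  50  47  47  47  48  54  64]
 [138 145 113  87 116 140 147 147 146 148 149 150 145 117  81  
[... 2486 characters left out ...]
 120 121 124 127 127 123 120 113 130 140 141 141 140
  139 139 140 141 140 139 120 104 100 104 115 134 141 143]
 [105 111 106 102 104 102 103 108 110 115 115 112 109 119 127 128 129 130
  129 128 135 139 139 137 120 103 100 106 124 138 143 143]
 [101 102 101 101 100 100 102 103 103 107 106 104 105 105 108 107 111 112
  112 112 119 124 127 125 112 101  99 105 130 141 144 143]
 [101 102 102 101 100 100 100 101 101 101 101 101 102 101 101 101 101 102
  102 103 104 105 108 108 103 100  99 104 130 141 143 143]
 [102 101 101 101 100 100 100 100 101 101 100 100 101 101 101 101 101 101
  101 101 101 100 101 101 100  99  99 106 131 141 142 143]]
[233.10135144 244.56323627] [234.35890185 244.6441339 ]
```

send_rows(series=[[[0,0,0.3],[0,0,0],0],[[0,0,0.3],[0,0,0],0],[[0,0,0.3],[0,0,0],0],[[0,0,0],[0,0,0],0],[[0,0,0],[0,0,0],0]])

```text
time_s: 15.42
tool_pos: [500.9, -120.1, 56.3]
orientation: [[0.076, 0.997, -0.0], [0.997, -0.076, 0.0], [0.0, -0.0, -1.0]]
force: [0.7, -0.7, -1.7]
grip_width: 12.8
finger_force: 78.3
```

send_rows(series=[[[0,0,0.3],[0,0,0],0],[[0,0,0.3],[0,0,0],0],[[0,0,0],[0,0,0],0],[[0,0,0],[0,0,0],0]])

```text
time_s: 15.92
tool_pos: [500.9, -120.1, 44.2]
orientation: [[0.076, 0.997, -0.0], [0.997, -0.076, 0.0], [0.0, -0.0, -1.0]]
force: [-0.3, 0.3, -2.4]
grip_width: 12.9
finger_force: 78.3
```

send_rows(series=[[[-0.2,0,0],[0,0,0],0],[[-0.4,0,0],[0,0,0],0],[[-0.5,0,0],[0,0,0],0],[[-0.5,0,0],[0,0,0],0],[[-0.5,0,0],[0,0,0],0],[[-0.5,0,0],[0,0,0],0],[[-0.5,0,0],[0,0,0],0],[[-0.5,0,0],[0,0,0],0],[[0,0,0],[0,0,0],0]])

```text
time_s: 17.05
tool_pos: [495.6, -192.7, 44.3]
orientation: [[0.077, 0.997, 0.0], [0.997, -0.077, -0.0], [-0.0, 0.0, -1.0]]
force: [-0.1, 0.4, -2.3]
grip_width: 12.9
finger_force: 78.3
```

Run:
```python
from h import *
d=snap("d8.pkl");c=d["top"]
g=np.asarray(d["top"]["pixels"]).astype(float).mean(2)
u=np.array([.078,.997]);u/=np.linalg.norm(u);n=np.array([u[1],-u[0]]);m=np.array([508.,-17.])
for off in(-8,0,8):
    P=np.array([proj(c,(*(m+u*s+n*off),26)) for s in range(0,204,3)],np.float32)
    v=cv2.remap(g.astype(np.float32),P[None,:,0],P[None,:,1],cv2.INTER_CUBIC)[0]
    print(off,[(3*i,int(x)) for i,x in enumerate(v)])
```

```text
-8 [(0, 117), (3, 123), (6, 117), (9, 109), (12, 105), (15, 105), (18, 112), (21, 126), (24, 133), (27, 133), (30, 156), (33, 151), (36, 150), (39, 161), (42, 149), (45, 150), (48, 150), (51, 140), (54, 149), (57, 151), (60, 141), (63, 153), (66, 137), (69, 142), (72, 143), (75, 140), (78, 152), (81, 147), (84, 136), (87, 141), (90, 124), (93, 109), (96, 98), (99, 120), (102, 157), (105, 155), (108, 150), (111, 150), (114, 150), (117, 150), (120, 150), (123, 150), (126, 149), (129, 150), (132, 150), (135, 151), (138, 151), (141, 151), (144, 152), (147, 151), (150, 151), (153, 150), (156, 151), (159, 150), (162, 150), (165, 148), (168, 148), (171, 149), (174, 150), (177, 150), (180, 150), (183, 149), (186, 136), (189, 98), (192, 57), (195, 53), (198, 54), (201, 55)]
0 [(0, 147), (3, 137), (6, 117), (9, 103), (12, 103), (15, 101), (18, 102), (21, 120), (24, 144), (27, 138), (30, 153), (33, 144), (36, 141), (39, 150), (42, 148), (45, 148), (48, 157), (51, 140), (54, 148), (57, 146), (60, 145), (63, 162), (66, 144), (69, 142), (72, 141), (75, 135), (78, 145), (81, 149), (84, 140), (87, 1
[... 523 characters left out ...]
), (21, 117), (24, 147), (27, 149), (30, 160), (33, 158), (36, 145), (39, 151), (42, 146), (45, 150), (48, 163), (51, 138), (54, 148), (57, 145), (60, 144), (63, 153), (66, 147), (69, 146), (72, 150), (75, 136), (78, 142), (81, 145), (84, 139), (87, 152), (90, 128), (93, 111), (96, 93), (99, 97), (102, 129), (105, 150), (108, 150), (111, 150), (114, 151), (117, 151), (120, 151), (123, 150), (126, 150), (129, 150), (132, 150), (135, 151), (138, 152), (141, 152), (144, 151), (147, 151), (150, 151), (153, 151), (156, 150), (159, 150), (162, 150), (165, 150), (168, 150), (171, 150), (174, 149), (177, 149), (180, 149), (183, 148), (186, 134), (189, 89), (192, 60), (195, 54), (198, 54), (201, 55)]
```

send_rows(series=[[[-0.3,0,0],[0,0,0],0],[[-0.6,0,0],[0,0,0],0],[[-0.7,0,0],[0,0,0],0],[[-0.7,0,0],[0,0,0],0],[[-0.7,0,0],[0,0,0],0],[[-0.7,0,0],[0,0,0],0],[[-0.7,0,0],[0,0,0],0],[[-0.7,0,0],[0,0,0],0],[[-0.7,0,0],[0,0,0],0],[[-0.6,0,0],[0,0,0],0]])

```text
time_s: 18.4
tool_pos: [485.7, -320.4, 44.3]
orientation: [[0.076, 0.997, 0.0], [0.997, -0.076, 0.0], [0.0, 0.0, -1.0]]
force: [0.8, 1.5, -2.4]
grip_width: 13.3
finger_force: 78.2
```

send_rows(series=[[[-0.4,0,0],[0,0,0],0],[[-0.2,0,0],[0,0,0],0],[[0,0,0],[0,0,0],0],[[0.2,0,0],[0,0,0],0],[[0,0,0],[0,0,0],0]])

```text
time_s: 19.02
tool_pos: [485.2, -326.9, 44.3]
orientation: [[0.075, 0.997, -0.0], [0.997, -0.075, 0.0], [0.0, -0.0, -1.0]]
force: [0.0, -0.1, -2.5]
grip_width: 13.0
finger_force: 78.2
```

Run:
```python
from h import *
d=snap("d9.pkl");c=d["top"]
g=np.asarray(d["top"]["pixels"]).astype(float).mean(2)
u=np.array([.078,.997]);u/=np.linalg.norm(u);n=np.array([u[1],-u[0]]);m=np.array([508.,-17.])
for off in(-18,0,18):
    P=np.array([proj(c,(*(m+u*s+n*off),40)) for s in range(-150,30,3)],np.float32)
    v=cv2.remap(g.astype(np.float32),P[None,:,0],P[None,:,1],cv2.INTER_CUBIC)[0]
    print(off,[(-150+3*i,int(x)) for i,x in enumerate(v)])
t=cv2.resize(np.asarray(d["top"]["pixels"])[215:275,225:345,::-1],None,fx=5,fy=5,interpolation=cv2.INTER_NEAREST)
b=cv2.resize(np.asarray(d["scene"]["pixels"])[150:270,225:345,::-1],None,fx=5,fy=5,interpolation=cv2.INTER_NEAREST)
cv2.imwrite("pics/c9.png",b)
```

```text
-18 [(-150, 137), (-147, 133), (-144, 136), (-141, 136), (-138, 135), (-135, 134), (-132, 133), (-129, 131), (-126, 127), (-123, 133), (-120, 156), (-117, 161), (-114, 169), (-111, 174), (-108, 175), (-105, 175), (-102, 176), (-99, 173), (-96, 162), (-93, 157), (-90, 149), (-87, 154), (-84, 162), (-81, 155), (-78, 153), (-75, 150), (-72, 149), (-69, 151), (-66, 151), (-63, 156), (-60, 165), (-57, 165), (-54, 170), (-51, 169), (-48, 166), (-45, 157), (-42, 136), (-39, 139), (-36, 150), (-33, 154), (-30, 155), (-27, 155), (-24, 155), (-21, 155), (-18, 157), (-15, 156), (-12, 156), (-9, 155), (-6, 155), (-3, 155), (0, 156), (3, 149), (6, 127), (9, 106), (12, 105), (15, 107), (18, 111), (21, 118), (24, 118), (27, 116)]
0 [(-150, 154), (-147, 153), (-144, 154), (-141, 156), (-138, 155), (-135, 152), (-132, 146), (-129, 138), (-126, 147), (-123, 146), (-120, 135), (-117, 148), (-114, 175), (-111, 179), (-108, 184), (-105, 176), (-102, 180), (-99, 180), (-96, 171), (-93, 179), (-90, 173), (-87, 176), (-84, 181), (-81, 171), (-78, 167), (-75, 173), (-72, 165), (-69, 181), (-66, 171), (-63, 1
[... 371 characters left out ...]
 136), (-144, 139), (-141, 149), (-138, 153), (-135, 152), (-132, 151), (-129, 152), (-126, 150), (-123, 143), (-120, 141), (-117, 156), (-114, 168), (-111, 172), (-108, 179), (-105, 174), (-102, 182), (-99, 187), (-96, 177), (-93, 176), (-90, 179), (-87, 173), (-84, 184), (-81, 176), (-78, 179), (-75, 178), (-72, 165), (-69, 173), (-66, 171), (-63, 170), (-60, 175), (-57, 166), (-54, 166), (-51, 172), (-48, 156), (-45, 155), (-42, 132), (-39, 160), (-36, 161), (-33, 156), (-30, 156), (-27, 156), (-24, 156), (-21, 155), (-18, 155), (-15, 154), (-12, 154), (-9, 154), (-6, 154), (-3, 154), (0, 155), (3, 149), (6, 125), (9, 108), (12, 107), (15, 107), (18, 110), (21, 115), (24, 113), (27, 112)]
```

send_rows(series=[[[0,0,-0.3],[0,0,0],0],[[0,0,-0.5],[0,0,0],0],[[0,0,-0.5],[0,0,0],0],[[0,0,-0.5],[0,0,0],0],[[0,0,0],[0,0,0],0],[[-0.5,0,0],[0,0,0],0],[[-0.8,0,0],[0,0,0],0],[[-0.8,0,0],[0,0,0],0],[[-0.8,0,0],[0,0,0],0],[[0,0,0],[0,0,0],0]])

```text
time_s: 20.38
tool_pos: [480.5, -387.0, 80.1]
orientation: [[0.077, 0.997, 0.0], [0.997, -0.077, -0.0], [-0.0, 0.0, -1.0]]
force: [0.5, 0.3, -2.0]
grip_width: 13.1
finger_force: 78.2
```

send_rows(series=[[[0,0,0.6],[0,0,0],0],[[0,0,0.6],[0,0,0],0],[[0,0,0.5],[0,0,0],0],[[0,0,0.25],[0,0,0],0],[[0,0,0],[0,0,0],0],[[0,0,0],[0,0,0],0]])

```text
time_s: 21.12
tool_pos: [480.9, -385.3, 41.2]
orientation: [[0.076, 0.997, 0.0], [0.997, -0.076, -0.0], [-0.0, 0.0, -1.0]]
force: [-0.3, 0.9, -1.5]
grip_width: 12.9
finger_force: 78.2
```

Now release and rise.

send_rows(series=[[[0,0,0.03],[0,0,0],0],[[0,0,0],[0,0,0],0.25],[[0,0,0],[0,0,0],0.5],[[0,0,0],[0,0,0],1],[[0,0,0],[0,0,0],1],[[0,0,-0.7],[0,0,0],1],[[0,0,-1],[0,0,0],1],[[0,0,-1],[0,0,0],1],[[0,0,-1],[0,0,0],1],[[0,0,-1],[0,0,0],1]])

```text
time_s: 22.38
tool_pos: [480.9, -385.4, 136.4]
orientation: [[0.076, 0.997, 0.001], [0.997, -0.076, -0.001], [-0.0, 0.001, -1.0]]
force: [-0.6, -0.4, 0.1]
grip_width: 85.5
finger_force: 0.0
```

Run:
```python
from h import *
d=snap("d10.pkl")
b=cv2.resize(np.asarray(d["scene"]["pixels"])[150:270,225:375,::-1],None,fx=5,fy=5,interpolation=cv2.INTER_NEAREST)
cv2.imwrite("pics/c10.png",b);print(robot.sense()["tool_pos"])
```

```text
[ 481.85378521 -386.29274391  137.64867535]
```

View pics/c10.png

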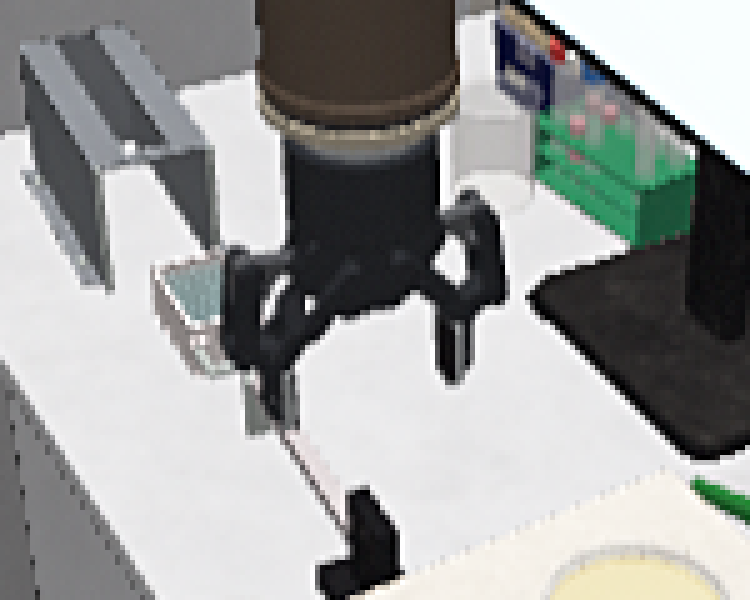

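The picture shows the magazine flat in front of the bay, around (190, 315). The picker stands free, with its hook at (260, 410) and its foot at (360, 570).

```bash
python3 -c "
from station import robot
print(robot.hand_in())"
```

```text
the job is handed in; nothing more can be done
None
```

The job is handed in: the magazine stands flat in front of the bay, its middle about 80 mm out from the mouth by the top camera, and the picker stands let go on its foot, clear of both; the hand-in returned no verdict.

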